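Light a cabinet fan with the handlamp and turn its rotor once round

TASK

Check the big cabinet fan that lies face up on the bench. Take the handlamp off its charging stand by the handle and set it down gently, upright on the bench close beside the fan with its lens pointing at the rotor; leave it standing there. Then push the rotor slowly by a blade one full turn anticlockwise (seen from above), so that the blade with the steel balance clip comes back to where it started, and leave it at rest without disturbing the guard, hard drive or screw bin.

Things in the scene. Friction and masses are not known exactly. Their poses are not given: they have to be found in the camera images.
- fan: Axial fan fixed to the bench, open side up: square aluminium frame 280 x 280 mm, 80 mm high, corners 200 mm from the axis, with a round barrel of 128 mm inner radius; at its foot motor struts, 9 mm above the bench. Origin at the middle of its underside, x and y along the frame's sides, z up; any yaw
- fan_center (a point): Point on the rotor's vertical axis level with the top of the frame, 80 mm above the bench. Below it the round hub: radius 51 mm, top 68 mm above the bench. Clear gap between two blades seen from above: about 39 mm wide at 60 mm from the axis, 54 mm at 83, 74 mm at 106
- rotor (a joint): Rotor angle (rad), 0 at the start, growing anticlockwise seen from above, full turn 6.28. Five equal dark blades every 72 degrees reach to 119 mm from the axis and lie 27 to 63 mm above the bench; each one's upper edge is its clockwise edge. The bearing drags with about 0.06 N m (1 N at a blade): the rotor stops within a few degrees when no longer pushed
- clip (a point): Steel balance clip, 24 x 30 mm, on the upper edge of one blade; the point lies 100 mm from the axis, 59 mm above the bench, and turns with the rotor. That blade's middle line lies 0.20 rad anticlockwise of it (seen from above); the middles of the gaps lie 0.63 rad either side of a blade's middle line
- lamp: Rechargeable handlamp, 242 mm high, about 0.75 kg: battery base 120 x 86 x 60 mm, above it a round head whose lens faces the lamp's +x and a little down, on top a carrying handle, balanced under its middle. Origin at the centre of the underside, +x to the lens, z up. It stands loose in the charging stand, underside 12 mm above the bench
- lamp_handle (a point): Middle of the lamp's handle bar: 22 mm thick, straight for 100 mm along the lamp's x, 226 mm above the lamp's underside and straight above its origin; axes as the lamp's; 36 mm of free room below the bar
- dock: Charging stand, fixed: tray 150 x 116 mm with a 12 mm floor; rims 31 mm above the bench at the sides, 23 mm at the front (+x), 58 mm at the back (-x), where a supply box stands out 13 mm more. The lamp has 6 mm to spare all round, faces the same way (+x) and leaves straight upwards. Origin at the centre of its underside
- guard: Round wire guard taken off the fan, lying on the bench, 244 mm across its largest ring and 360 mm over its four feet, 7 mm high; origin at its centre. To be left alone
- drive: Hard drive lying flat, 147 x 102 x 26 mm, origin at the centre of its underside. To be left alone
- bin: Small open blue plastic bin with screws, 150 x 100 x 75 mm high, origin at the centre of its underside. To be left alone
Mind the look-alikes: they are no part of the job. There is more than one size of the lamp; the job needs the largest.

How it is judged:
On the way, in this order (a step that is already met when the one before it is completed fails the run):
1. the handlamp stands on the bench close beside the fan, upright, lens towards the rotor, let go (height (world z) of lamp below 0.006 m and angle between lamp's own z axis and vertical below 0.1 rad and linear speed of lamp below 0.03 m/s and horizontal distance between lamp and fan_center below 0.4 m and x of fan_center in the frame of lamp above 0 m and y of fan_center in the frame of lamp between -0.09 and 0.09 m and contact force between the fingers and lamp below 0.1 N), for 0.3 s.
2. the rotor has come half round anticlockwise (value of joint rotor above 3.14 rad), for 0.1 s.
At the end, for the whole second after the job is handed in: Rotor at rest after one anticlockwise turn, clip within 24 degrees of its start; handlamp standing on the bench, upright within 0.1 rad, its middle within 0.40 m of the fan axis, lens side to the fan, its beam centre line passing within 90 mm of the axis (value of joint rotor between 5.863 and 6.703 rad and velocity of joint rotor between -0.05 and 0.05 rad/s and height (world z) of lamp below 0.006 m and angle between lamp's own z axis and vertical below 0.1 rad and linear speed of lamp below 0.03 m/s and horizontal distance between lamp and fan_center below 0.4 m and x of fan_center in the frame of lamp above 0 m and y of fan_center in the frame of lamp between -0.09 and 0.09 m); the robot touches nothing.
It fails at once if the handlamp is tipped by more than 0.5 rad (angle between lamp's own z axis and vertical above 0.5 rad).
It fails at once if the handlamp is dropped or banged onto the bench (faster than 0.4 m/s within 25 mm of it) (height (world z) of lamp below 0.025 m and linear speed of lamp above 0.4 m/s).
It fails at once if the rotor is flicked or spun (faster than 3 rad/s) (velocity of joint rotor above 3 rad/s or velocity of joint rotor below -3 rad/s).
It fails at once if the wire guard, hard drive or bin is moved by more than 20 mm (distance of any of guard, drive, bin from where it was at the start of the episode above 0.02 m).
It also fails if it takes over 72 s, if anything falls off the work surface, if the arm or the gripper's body presses on something with over 40 N, if the wrist force passes 120 N, or if a joint passes its speed limit or range.

ROBOT

A 7-joint arm with a two-finger parallel gripper is mounted at the origin on the work surface. World frame = base frame: x ahead of the robot, y to its left, z up, the work surface at z = 0. Lengths are in m, angles in rad, forces in N, time in s.
With the tool pointing down it reaches from about 0.425 to 1.025 m from the base axis. Payload 9.4 kg.
Tool frame: the origin (TCP) lies at the very end of the fingers, on their centre line; the grasp point (between the pads) lies 19 mm behind it; z points along the fingers, y is the line along which they close (so a half turn about z gives the same grasp; the last joint's range is limited). The gripper opens to 85 mm and grips with 20 to 120 N. Pads are 22 mm wide; open, the fingers measure 114 mm over their backs; the gripper's body (76 mm by 85 mm) begins 54 mm behind the grasp point. The pads swing forward as they close: fully open they stand 13 mm farther back than shut.
Start: joints at [1.185, 0.599, -0.003, 1.599, 0.002, 0.943, -0.08], TCP at [0.22, -0.691, 0.231] pointing down, gripper open.
Joint ranges: [-2.57, 2.57], [-0.35, 1.97], [-1.29, 1.29], [0.11, 2.56], [-1.05, 4.19], [0.11, 1.86], [-2.63, 2.63]. Speed limits (rad/s): [2.22, 2.22, 3.01, 3.01, 3.14, 3.14, 3.14].

INTERFACE

Orientations are given as a unit quaternion [w, x, y, z].
In Python, from rig import bot, jaws, ik, cams, ticket, readout gives the robot as it stands. Calls block until the motion is done:
- bot.goto(position, orientation): joint-space move of the TCP to a pose.
- bot.movel(position, rot=None, v=0.15, f_stop=None): straight line of the TCP; rot=None keeps the orientation; v is the mean speed in m/s. With f_stop (N) it stops when the force on the tool has changed by that much, and returns True; else False.
- bot.goto_joints(angles): joint-space move.
- jaws.open_gripper() and jaws.gripper_close(newtons=None): open the fingers fully, or close them until they stop; newtons is the grip in N (None keeps the last).
- bot.hold(seconds).
- ik(position, orientation): joint angles nearest the present ones, or None.
- cams.snapshot(name): name is "scene" or "top" or "wrist"; returns the picture (480x640x3 uint8, red, green, blue); there is no depth.
- cams.get_calibration(name): a dict with "intrinsics" (3x3 intrinsics, pixels), "world_from_camera" (4x4, takes a point from camera to world coordinates); the wrist camera has in their place "T_tool_cam" (4x4, takes a point from camera to tool coordinates, whose origin is the TCP and whose axes are the flange's). Camera axes: x right, y up, looking along -z (the intrinsics and any distortion apply to the point x, -y, -z); pixel columns grow to the right and rows downward; lengths in m; the calibration is good to about 2 mm. A picture is of the moment at which its call begins: read the wrist's pose just before it. get_calibration takes no time and is no camera call.
A pose or a line that the arm cannot do raises bot.MotionError and nothing moves.
- ticket.job_done(): hands the job in; it is judged then, once.
Readings, each from a call of its own:
- readout.current_t(): time.
- readout.current_joint_pos(): joint angles.
- readout.current_joint_velocities(): joint speeds.
- readout.current_joint_torque(): joint torques, N m.
- readout.current_tcp_pos(): TCP position.
- readout.current_orientation(): TCP orientation.
- readout.current_ft_force(): force on the tool from outside, world axes, zero at the start.
- readout.current_torque(): the same for the moment, N m.
- readout.current_finger_gap(): finger opening in m.
- readout.current_grasp_force(): force on a finger pad.
Only numpy, scipy, OpenCV 4.12 (cv2) and the standard library are available. Lean on these libraries where they do the work, as an engineer would, in place of code of your own. Each camera call takes 0.05 s, during which the arm holds its last target. There are 200 camera calls.

## Working session

There is one attempt and no reset: what is moved stays moved. The work goes in short steps, each a Python script; the robot and the scene stay as the last script left them, time stands still between calls to the robot, and variables do not carry over. Pictures are saved under pics/ and viewed, at most 10 in all, crops included, and the job is handed in when it is done.

```bash
ls; mkdir -p pics; python3 - <<'E'
from rig import bot,jaws,ik,cams,ticket,readout
import cv2,numpy as np
np.set_printoptions(precision=4,suppress=True)
for n in("scene","top","wrist"):
    cv2.imwrite(f"pics/{n}0.png",cams.snapshot(n)[...,::-1]); print(n,cams.get_calibration(n))
print(readout.current_t(),readout.current_orientation(),readout.current_tcp_pos())
E
```

```text
pics
scene {'intrinsics': array([[436.8126,   0.    , 326.3399],
       [  0.    , 436.8126, 236.4078],
       [  0.    ,   0.    ,   1.    ]]), 'world_from_camera': array([[ 0.7897, -0.3283,  0.5183,  1.3304],
       [ 0.6135,  0.4339, -0.6598, -0.9697],
       [-0.0083,  0.839 ,  0.544 ,  0.9693],
       [ 0.    ,  0.    ,  0.    ,  1.    ]])}
top {'intrinsics': array([[535.2303,   0.    , 320.599 ],
       [  0.    , 535.2303, 242.9549],
       [  0.    ,   0.    ,   1.    ]]), 'world_from_camera': array([[-0.0161,  0.9804, -0.1965,  0.2423],
       [-0.9998, -0.0187, -0.0114,  0.    ],
       [-0.0148,  0.1963,  0.9804,  1.7382],
       [ 0.    ,  0.    ,  0.    ,  1.    ]])}
wrist {'intrinsics': array([[394.7648,   0.    , 324.3648],
       [  0.    , 394.7648, 239.9805],
       [  0.    ,   0.    ,   1.    ]]), 'T_tool_cam': array([[ 0.0003,  0.9645,  0.264 ,  0.0664],
       [ 1.    , -0.0003,  0.    ,  0.001 ],
       [ 0.0001,  0.264 , -0.9645, -0.1425],
       [ 0.    ,  0.    ,  0.    ,  1.    ]])}
0.15 [-0.0005  0.9881  0.1538 -0.0001] [ 0.2202 -0.6904  0.2306]
```

View pics/scene0.png

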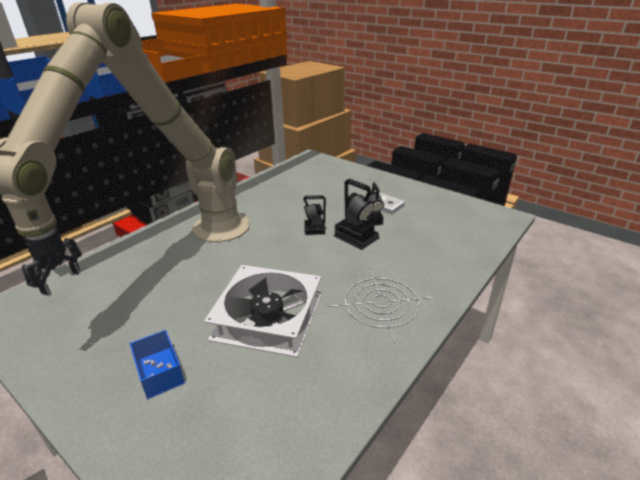

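View pics/top0.png

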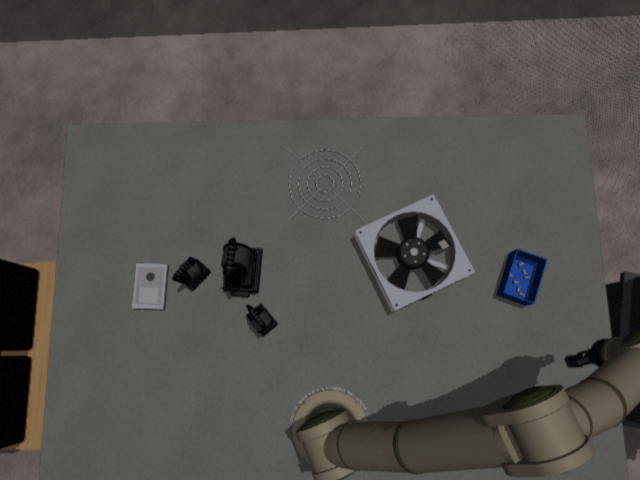

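The top view shows three possible lamps. The large one is in the dock at (240,265), and two smaller ones stand at (192,272) and (262,320). I choose the large one because it's the biggest and the only one in the tray. The fan is at (414,252), guard (325,184), drive (150,286) and bin (521,277). Next is one close composite crop to confirm.

```bash
python3 - <<'E'
import cv2,numpy as np
t=cv2.imread('pics/top0.png');s=cv2.imread('pics/scene0.png')
def c(im,x,y,w,h,k): return cv2.resize(im[y:y+h,x:x+w],None,fx=k,fy=k,interpolation=cv2.INTER_CUBIC)
# top lamp 205..285 x 225..300 (x5 -> 400x300)
a=c(t,205,230,80,60,5); b=c(t,345,188,133,100,3.0); b=cv2.resize(b,(400,300))
d=c(s,320,170,80,60,5); e=cv2.resize(c(s,200,258,133,100,3),(400,300))
im=np.vstack([np.hstack([a,b]),np.hstack([d,e])])
im=cv2.convertScaleAbs(im,alpha=1.5,beta=25)
cv2.imwrite('pics/crop1.png',im)
E
```

```text
(no output)
```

View pics/crop1.png

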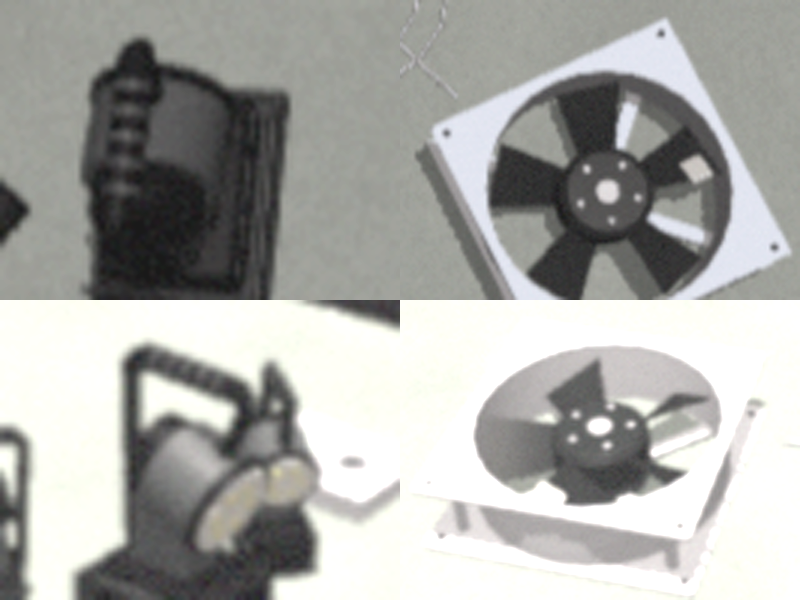

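Top crop: the large lamp is in its tray, with its handle bar running from crop (138,48) to (113,215). In the scene crop the lens faces lower right, which is about world +x. The fan hub is at crop (607,191), and the clip is at (697,168) on the right-hand blade. Now to turn these into positions.

```bash
cat > h.py <<'E'
from rig import bot,jaws,ik,cams,ticket,readout
import cv2,numpy as np
from scipy.spatial.transform import Rotation as R
np.set_printoptions(precision=4,suppress=True)
def quat(yaw):
    "tool down, tool x at heading yaw"
    q=(R.from_euler('z',yaw)*R.from_euler('x',np.pi)).as_quat(); return [q[3],q[0],q[1],q[2]]
def toolT():
    q=readout.current_orientation(); T=np.eye(4); T[:3,:3]=R.from_quat([q[1],q[2],q[3],q[0]]).as_matrix(); T[:3,3]=readout.current_tcp_pos(); return T
def ray(n,uv,T=None):
    c=cams.get_calibration(n); W=c['world_from_camera'] if n!='wrist' else T@c['T_tool_cam']
    K=c['intrinsics']; d=np.array([(uv[0]-K[0,2])/K[0,0],-(uv[1]-K[1,2])/K[1,1],-1]); d=W[:3,:3]@d
    return W[:3,3],d/np.linalg.norm(d)
def atz(r,z): return r[0]+r[1]*(z-r[0][2])/r[1][2]
def tri(*rs):
    A=sum(np.eye(3)-np.outer(d,d) for _,d in rs); b=sum((np.eye(3)-np.outer(d,d))@o for o,d in rs)
    p=np.linalg.solve(A,b); return p,[np.linalg.norm(np.cross(p-o,d)) for o,d in rs]
E
python3 - <<'E'
from h import *
t=lambda x,y,z:atz(ray('top',(x,y)),z)
print('hub',t(413.8,251.5,.068),tri(ray('top',(413.8,251.5)),ray('scene',(266.5,299.6))))
C=[t(434.1,194,.08),t(474.7,271.1,.08),t(393,310.5,.08),t(355.6,231.2,.08)];print(np.array(C),np.mean(C,0))
print('clip',t(443.7,243.9,.059))
print('hnd front',tri(ray('top',(232.6,239.6)),ray('scene',(369,187.6))),'back',tri(ray('top',(227.6,273)),ray('scene',(348,180.4))))
for n,p,z in(('guard',(325,184),0),('drive',(150,286),.026),('bin',(521,277),.07),('s1',(192,272),.1),('s2',(262,320),.1)): print(n,t(*p,z))
print(t(257,247.,.03),t(260,292,.03))
E
```

```text
hub [ 0.5439 -0.2751  0.068 ] (array([ 0.5444, -0.2745,  0.0682]), [np.float64(0.0007882866277281191), np.float64(0.0007882866277281075)])
[[ 0.7279 -0.3475  0.08  ]
 [ 0.4762 -0.4591  0.08  ]
 [ 0.3586 -0.2001  0.08  ]
 [ 0.6106 -0.0924  0.08  ]] [ 0.5433 -0.2748  0.08  ]
clip [ 0.5684 -0.3729  0.059 ]
hnd front (array([0.558 , 0.27  , 0.2406]), [np.float64(0.0010599971274246765), np.float64(0.0010599971274243554)]) back (array([0.4593, 0.2806, 0.2383]), [np.float64(0.002407867046073971), np.float64(0.002407867046074116)])
guard [0.7941 0.002  0.    ]
drive [0.4544 0.5725 0.026 ]
bin [ 0.4564 -0.6044  0.07  ]
s1 [0.4865 0.419  0.1   ]
s2 [0.3353 0.2009 0.1   ]
[0.5753 0.2271 0.03  ] [0.4283 0.2164 0.03  ]
```

```bash
python3 - <<'E'
from h import *
F=np.array([.544,-.2748])
P=F+.35*np.array([np.cos(np.radians(100)),np.sin(np.radians(100))]);print(P)
for n,p,ys in(('pick',(.509,.275,.23),(0,np.pi)),('place',(*P,.22),(-1.396,-1.396+np.pi)),('push',(*F,.1),np.arange(-3.14,3.1,.785)),('view',(.46,.275,.43),(0,np.pi))):
    for y in ys: print(n,round(y,2),ik(list(p),quat(y)))
bot.goto([.44,.275,.43],quat(0))
T=toolT(); np.save('T1.npy',T); im=cams.snapshot('wrist'); cv2.imwrite('pics/w1.png',cv2.convertScaleAbs(im[...,::-1],alpha=1.6,beta=25)); print(T,readout.current_t())
E
```

```text
[0.4832 0.0699]
pick 0 [-0.2762  0.4579 -0.4478  1.9227  0.2652  0.8186 -2.4373]
pick 3.14 [ 0.1511  0.6917 -1.1872  1.8984  0.7365  1.0772  0.2281]
place -1.4 [-0.9966  0.5577  1.1216  2.1814 -0.7022  0.8301 -2.3905]
place 1.75 [ 0.1839  0.385  -0.5865  2.1166  0.3188  0.725  -0.4355]
push -3.14 [ 0.8025  0.7125 -0.6569  1.9471  0.6609  0.7082  1.3131]
push -2.36 [ 1.0361  0.8962 -1.1063  1.933   0.9881  0.9903  1.8047]
push -1.57 [ 0.078   0.6768  0.4567  1.9953 -0.5232  0.5857 -2.2489]
push -0.78 [ 0.2121  0.6434  0.2455  1.9866 -0.2854  0.5443 -1.6999]
push 0.0 [ 0.3327  0.6304  0.0628  1.9785 -0.0726  0.5348 -1.1249]
push 0.79 [ 0.444   0.6302 -0.1034  1.971   0.1174  0.546  -0.5259]
push 1.57 [ 0.5542  0.641  -0.2683  1.9635  0.296   0.5745  0.0859]
push 2.36 [ 0.6787  0.6674 -0.4584  1.9552  0.4848  0.6282  0.6902]
view 0 [ 0.1633  0.3442 -1.0915  1.7152  0.3181  1.2771 -2.5689]
view 3.14 [ 0.2464  0.4097 -1.2603  1.7118  0.4024  1.3187  0.4771]
[[ 1.     -0.001  -0.0003  0.4404]
 [-0.001  -1.     -0.0002  0.2745]
 [-0.0003  0.0002 -1.      0.4298]
 [ 0.      0.      0.      1.    ]] 3.7167
```

View pics/w1.png

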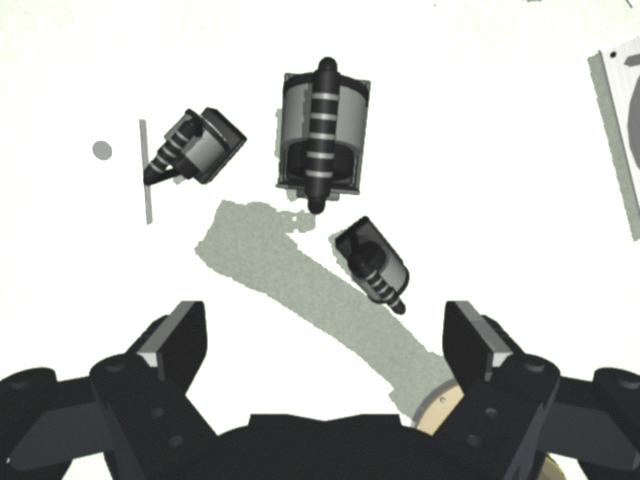

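The wrist view shows the large lamp with its bar from (328,62) at the front to (317,210) at the back. The small lamps are at (195,145) and (372,262). Next I'll triangulate the bar with the scene view and grasp it.

```bash
python3 - <<'E'
from h import *
T=np.load('T1.npy')
w=lambda p:ray('wrist',p,T)
f,b=atz(w((328,65)),.238),atz(w((317,208)),.238); print(f,b,np.linalg.norm(f-b),(f+b)/2)
print(tri(w((328,65)),ray('scene',(369,188.)),ray('top',(232.6,240))),tri(w((317,208)),ray('scene',(348,181)),ray('top',(227.6,273))))
d=f-b; yaw=np.arctan2(d[1],d[0]); c=(f+b)/2; print(yaw,c)
# base rim corners as a second check of the yaw
for p,z in(((285,74),.07),((370,82),.07),((278,190),.03),((358,198),.03)): print(p,atz(w(p),z))
E
```

```text
[0.5577 0.2705 0.238 ] [0.4441 0.2797 0.238 ] 0.11391769046188664 [0.5009 0.2751 0.238 ]
(array([0.5575, 0.2705, 0.2385]), [np.float64(8.202691683598092e-05), np.float64(0.0012807267180794859), np.float64(0.0013518043017005444)]) (array([0.454 , 0.2809, 0.2373]), [np.float64(0.009881318806678516), np.float64(0.003954141815160768), np.float64(0.007409078457043737)])
-0.08124789969628192 [0.5009 0.2751 0.238 ]
(285, 74) [0.5732 0.3198 0.07  ]
(370, 82) [0.5643 0.219  0.07  ]
(278, 190) [0.43   0.3372 0.03  ]
(358, 198) [0.4188 0.2268 0.03  ]
```

```bash
python3 - <<'E'
from h import *
T=np.load('T1.npy'); print(atz(ray('wrist',(322.5,133.5),T),.248))
y=np.pi-.088; c=np.array([.502,.275])
bot.goto([*c,.36],quat(y))
bot.movel([*c,.219],v=.12); print(readout.current_tcp_pos(),readout.current_ft_force())
f0=np.array(readout.current_ft_force())
jaws.gripper_close(60); print(readout.current_finger_gap(),readout.current_grasp_force(),readout.current_ft_force())
bot.movel([*c,.224],v=.03); bot.movel([*c,.32],v=.08)
print(readout.current_ft_force(),readout.current_torque(),readout.current_finger_gap(),readout.current_t(),readout.current_joint_pos())
cv2.imwrite('pics/s2.png',cams.snapshot('scene')[140:380,180:500][...,::-1].repeat(2,0).repeat(2,1))
E
```

```text
[0.5059 0.2748 0.248 ]
[0.5023 0.2753 0.2197] [ 0.3126  0.0258 -0.3507]
0.020200546017149604 58.73014748096466 [-0.1982  1.7997  2.7089]
[-0.5643 -0.3453 -7.0361] [-0.0845  0.0342  0.0056] 0.020020511896828366 9.85 [ 0.1219  0.5072 -1.0685  1.8091  0.4915  1.1232  0.3669]
```

View pics/s2.png

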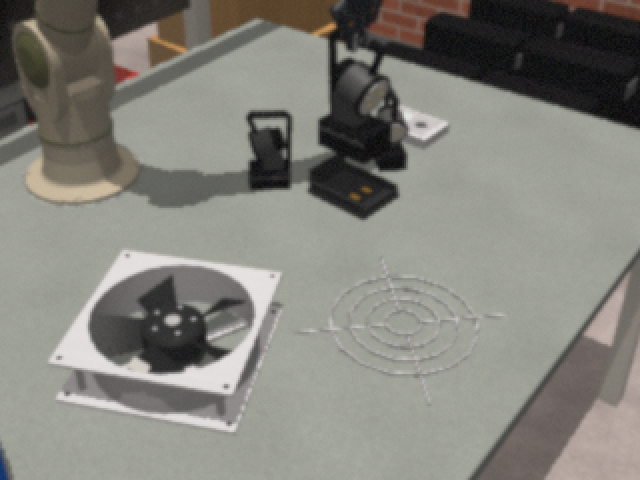

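The lamp hangs upright and clear of the dock (scene crop around (360,110)). Measured weight is about 7 N. Next is carrying it over and setting it down.

```bash
python3 - <<'E'
from h import *
P=[.4832,.0699]; y=1.745
bot.movel([.5,.17,.30],rot=quat(2.4),v=.1)
bot.movel([*P,.30],rot=quat(y),v=.1)
bot.movel([*P,.222],v=.08)
print(bot.movel([*P,.200],v=.02,f_stop=4),readout.current_tcp_pos(),readout.current_ft_force())
z=readout.current_tcp_pos()[2]
if z<.212:
    jaws.open_gripper(); bot.hold(.3); print(readout.current_finger_gap(),readout.current_ft_force())
    bot.movel([*P,.34],v=.1)
cv2.imwrite('pics/s3.png',cams.snapshot('scene')[140:380,180:500][...,::-1].repeat(2,0).repeat(2,1)); cv2.imwrite('pics/t3.png',cams.snapshot('top')[...,::-1])
print(readout.current_t(),readout.current_joint_pos())
E
```

```text
True [0.4837 0.0702 0.2072] [1.5857 1.1506 4.0149]
0.08504601725155737 [-0.122   0.8021  0.6121]
16.6833 [ 0.3624  0.2657 -0.7722  1.9544  0.217   1.0091 -0.3354]
```

View pics/s3.png

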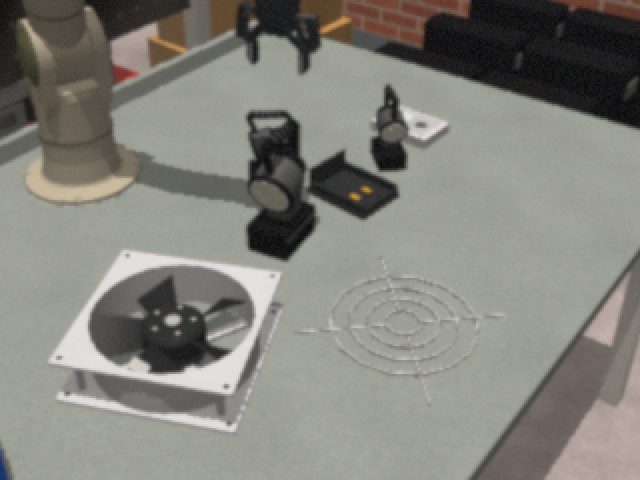

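The lamp stands upright beside the fan, with its lens at crop (275,195) facing the rotor. Its height matches the expected contact. Now the rotor push.

```bash
python3 - <<'E'
from h import *
F=np.array([.544,-.2748]); r=.088; g=-.497; z=.042; q=quat(-.4)
pt=lambda a,z=z:[F[0]+r*np.cos(a),F[1]+r*np.sin(a),z]
bot.movel([.5,-.1,.34],v=.15); bot.goto(pt(g,.25),q); jaws.gripper_close(30)
A=np.append(np.arange(g,g+2*np.pi,np.radians(15)),[g+2*np.pi,g+2*np.pi+.10])
assert all(ik(pt(a),q) is not None for a in A)
bot.movel(pt(g,.09),v=.12); hit=bot.movel(pt(g),v=.05,f_stop=6); print('hit',hit,readout.current_tcp_pos())
if not hit:
    f0=np.array(readout.current_ft_force())
    for i,a in enumerate(A[1:]):
        bot.movel(pt(a),v=.055)
        if i%4==0: print(round(a-g,2),np.array(readout.current_ft_force())-f0)
    bot.hold(.3)
    bot.movel(pt(A[-1]-.12),v=.05); bot.movel(pt(A[-1]-.12,.25),v=.1)
print(readout.current_t(),readout.current_joint_pos())
bot.movel([.42,-.40,.35],v=.2); 
cv2.imwrite('pics/t4.png',cams.snapshot('top')[...,::-1]);cv2.imwrite('pics/s4.png',cams.snapshot('scene')[...,::-1])
a=cv2.imread('pics/t4.png')[130:330,200:500];b=cv2.imread('pics/s4.png')[150:370,200:420]
cv2.imwrite('pics/c4.png',cv2.convertScaleAbs(np.hstack([cv2.resize(a,(480,320)),cv2.resize(b,(320,320))]),alpha=1.4,beta=20)); print(readout.current_t())
E
```

```text
hit False [ 0.6216 -0.3169  0.0423]
0.26 [-0.0544 -0.0859 -0.7027]
1.31 [ 0.3479  0.4675 -0.4737]
2.36 [-1.0793  0.5859 -0.813 ]
3.4 [-0.291   0.1494 -0.1303]
4.45 [-0.8578  0.2404 -0.2102]
5.5 [-0.5433  0.4186 -0.3827]
6.38 [-0.9293 -0.0497 -0.2137]
39.6083 [ 0.4802  0.5518 -0.1382  1.6437  0.0886  0.953  -1.6599]
41.05
```

View pics/c4.png

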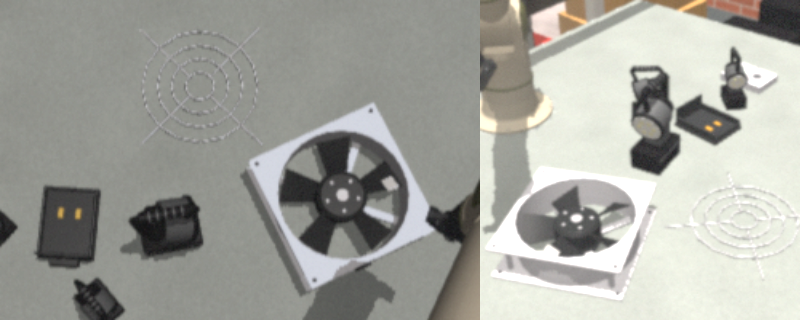

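The clip is back at top pixel (443.8,244.4), against (443.7,243.9) at the start. The lamp stands with its lens to the fan, and the guard, drive and bin look untouched. The probe couldn't have passed the blades without turning them, and the forces show the drag. I'm handing it in now.

```bash
python3 - <<'E'
from h import *
bot.hold(.5); print(readout.current_ft_force(),readout.current_tcp_pos())
a,b=[cv2.imread(f'pics/{n}.png').astype(int)[200:300,375:455] for n in('t0' if 0 else 'top0','t4')]
print('diff',abs(a-b).mean())
print(ticket.job_done())
E
```

```text
[ 0.7784  0.0447 -0.2663] [ 0.42 -0.4   0.35]
diff 3.237625
the job is handed in; nothing more can be done
None
```

The job is handed in at about 42 s on the robot clock; no verdict was returned. The handlamp stands upright beside the fan with its lens at the rotor, the rotor has made one full anticlockwise turn with the clip within about 1 pixel of its start in the top view, and the guard, drive and bin were left alone.

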